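Mount a stool rung between the centres of a finishing stand

TASK

Pull the wooden stool rung out of the rack by the end that sticks out, lay it in the two notches of the wooden rest and let go of it; then take it again, set it between the two steel centres of the blue finishing stand (either way round) and slide the tailstock (the one with the red knob) up until both centres are fully home in the rung's ends. Set the rung down gently, never dropping it or laying it on the table, and leave the other things on the table alone.

Things in the scene. Friction and masses are not known exactly. Their poses are not given: they have to be found in the camera images.
- rung: Stool rung to be mounted: round pale wooden rod, 28 mm in diameter, 180 mm long, about 90 g, blue band 50 mm long in the middle, thin mustard ring near each end. Origin in its middle on its centre line, x axis along the rod. Both ends are alike, with a bore 16 mm wide, 12 mm deep. It starts in the rack, about 70 mm of one end sticking out of the mouth.
- rack: Fixed low pigeonhole rack of pale wood, 120 mm deep (x), 75 mm high, wood from y = -35 to 79 mm. Origin on the table under the middle of the hole that holds the rung. Mouth at x = -60 mm, facing the rack's -x, towards the robot. The hole is roofed and closed at the back: only the end that sticks out can be gripped. A second hole at +y holds a blue spare that stays.
- rack_mouth (a point): Middle of the mouth of the rung's hole (axes as the rack's): 60 mm in the rack's -x from its origin, 45 mm above the table. The hole is 36 mm wide, its floor 25 mm and its roof 65 mm above the table; the rung in it lies along x with its centre line 39 mm above the table and is free once drawn about 115 mm in -x.
- rest: Fixed wooden rest: dark base 70 x 130 mm (x, y), 10 mm thick, with two pale V notches 35 mm either side of its middle, each 12 mm thick along the rod, tops 50 mm above the table. A rung lies in the notches along the rest's y axis. Origin at the middle of the underside.
- rest_axis (a point): Where the middle of the rung lies when it is in the notches of the rest: 50 mm above the table, rung along the y axis (axes as the rest's).
- stand: Fixed finishing stand: plywood base 90 mm (x) by 400 mm (y from -245 to 155 mm), 20 mm thick; blue headstock at +y, 58 mm wide, 150 mm high, inner face at y = 90 mm; sliding blue tailstock at -y; between them two V supports at y = -50 and 50 mm, each 12 mm thick, that carry a rung laid along y in line with the centres (1 mm low). Origin under the middle of the mounted rung.
- stand_axis (a point): Where the middle of the mounted rung is: on the line of the centres, 75 mm above the table, rung along y (axes as the stand's). Headstock face 90 mm from here in +y, tip of its centre at 79 mm. Headstock and tailstock each have a steel centre pointing at the other: a cone 11 mm long, 13 mm wide at its root, 5 mm at its tip.
- tailstock (a joint): How far the tailstock is slid towards the headstock, m: 0 fully back, 0.070 with both faces against the rung's ends, 0.085 end of travel with no rung. At value q its face is at y = q - 0.160 in the stand's frame, its cone's tip 11 mm ahead. It stays where left, slides at about 3 N, and pushes a rung lying in the V supports along before it.
- tail_knob (a point): Red upright knob on top of the tailstock, 26 mm in diameter, from 105 to 150 mm above the table, to grip or push; the point is on its axis, 130 mm above the table. The blue block under it is 58 mm wide (x), 35 mm long (y). The tailstock slides along the stand's y.
- mug: Bystander, to be left alone: mustard mug, 80 mm wide, 90 mm high; origin at its underside.
- paint_tin: Bystander, to be left alone: paint tin with a blue label, 84 mm wide, 85 mm high; origin at its underside.
- oil_jar: Bystander, to be left alone: amber jar, 70 mm wide, 90 mm high; origin at its underside.
- glue: Bystander, to be left alone: white glue bottle with an orange cap, 56 mm wide, 120 mm high; origin at its underside.
- bowl: Bystander, to be left alone: terracotta bowl, 120 mm wide, 45 mm high; origin at its underside.
- brush: Bystander, to be left alone: flat brush lying on the table, 190 mm long; origin at its underside.
- frog: Bystander, to be left alone: green frog ornament, 60 mm wide, about 53 mm high; origin at its underside.
Things that resemble listed ones, but are neither listed nor needed, are in the scene too. Leave any purple look-alike of the rung alone.

How it is judged:
On the way:
1. The rung lies in the two notches of the rest, let go of and still (x of rung in the frame of rest_axis between -0.005 and 0.005 m and y of rung in the frame of rest_axis between -0.035 and 0.035 m and z of rung in the frame of rest_axis between -0.005 and 0.005 m and angle between the x axis of rung and the y axis of rest, either way round below 0.08 rad and linear speed of rung below 0.02 m/s and contact force between the fingers and rung below 0.05 N), for 0.2 s.
At the end, for the whole second after the job is handed in: The rung is between the centres: its middle within 3 mm sideways, 4 mm in height and 4 mm lengthwise of its mounted place, its axis within 0.04 rad of the line of the centres, the tailstock between 66 and 74 mm (both cones in the bores, faces against the rung), the rung released and at rest (x of rung in the frame of stand_axis between -0.003 and 0.003 m and y of rung in the frame of stand_axis between -0.004 and 0.004 m and z of rung in the frame of stand_axis between -0.004 and 0.004 m and angle between the x axis of rung and the y axis of stand, either way round below 0.04 rad and value of joint tailstock between 0.066 and 0.074 m and linear speed of rung below 0.02 m/s and contact force between the fingers and rung below 0.05 N); the robot touches nothing.
It fails at once if The rung lies on the table (its middle lower than 30 mm) (height (world z) of rung below 0.03 m).
It fails at once if The rung is dropped or flung: it moves faster than 0.45 m/s (a fall of about 10 mm) while not held (linear speed of rung above 0.45 m/s and contact force between the fingers and rung below 0.05 N).
It fails at once if A bystander (mug, paint tin, oil jar, glue, bowl, brush or frog) is shifted by more than 25 mm (distance of any of mug, paint_tin, oil_jar, glue, bowl, brush, frog from where it was at the start of the episode above 0.025 m).
It also fails if it takes over 62 s, if anything falls off the work surface, if the arm or the gripper's body presses on something with over 40 N, if the wrist force passes 120 N, or if a joint passes its speed limit or range.

ROBOT

A 6-joint arm with a two-finger parallel gripper is mounted at the origin on the work surface. World frame = base frame: x ahead of the robot, y to its left, z up, the work surface at z = 0. Lengths are in m, angles in rad, forces in N, time in s.
With the tool pointing down it reaches from about 0.3 to 0.875 m from the base axis. Payload 6.4 kg.
Tool frame: the origin (TCP) lies at the very end of the fingers, on their centre line; the grasp point (between the pads) lies grip_point_offset behind it (grip_point_offset is the distance from the TCP to the grasp point, in m); z points along the fingers, y is the line along which they close (so a half turn about z gives the same grasp; the last joint's range is limited). The gripper opens to 85 mm and grips with 20 to 120 N. Pads are 22 mm wide; open, the fingers measure 114 mm over their backs; the gripper's body (76 mm by 85 mm) begins 54 mm behind the grasp point. The pads swing forward as they close: fully open they stand 13 mm farther back than shut.
Start: joints at [-1.531, 0.181, 1.607, -0, 1.354, -0.206], TCP at [0.14, -0.558, 0.231] pointing down, gripper open.
Joint ranges: [-2.99, 2.99], [-0.89, 2.07], [0.3, 2.58], [-1.14, 4.28], [0, 2.63], [-3.12, 3.12]. Speed limits (rad/s): [2.57, 2.57, 3.01, 3.14, 3.14, 3.14].

INTERFACE

Orientations are given as a unit quaternion [x, y, z, w].
In Python, from bench import * gives the robot as it stands. The module is installed in compiled form; this text tells all that it offers.
- The arm moves only by the tool arm_command, never from a script. Its argument "increments" is a list that holds one entry, the list of rows, each a list of 5 numbers: the opening, from -1 (shut) to 1 (fully open), then the shift along the tool's x, y, z in mm, then the turn about the tool's z in rad. In form: [[[gripper, tx, ty, tz, turn], ...]]. A call has 1 to 5 rows; each row shifts and turns the commanded pose from where the row before left it, along the tool's axes as they then stand; what a row does not reach is not made up. A row lasts 1/8 s, in which the tool goes at most 62.5 mm and 10.7 degrees, less where a joint would pass 70% of its speed; a pose out of reach is approached as far as the arm can. A call is refused whole if a number of a shift passes 62.5 or a number of a turn 0.188, either way. A call with a gripper value outside its range is refused whole. The fingers move at their own pace and stop on an object; the grip force is fixed at half the most. Time passes only in rows, so rows that do not move let the fingers close. It gives the time, the measured TCP pose, the force, the opening and the grip force at its end, in the units of the state.
- get_state(): the state, without advancing time (a new reading comes with each control period).
- snapshot(name): name is "scene" or "top"; returns (picture, depth): 400x640x3 uint8, blue, green, red; 400x640 float32, m along the optical axis (not along the pixel's ray), 0 where there is no reading.
- calibration(name): a dict with "fx", "fy", "cx", "cy" (pixels), "R" (3x3) and "t" (3): a world point X has camera coordinates R X + t. Camera axes: x right, y down, z forward; pixel columns grow to the right and rows downward; lengths in m; the calibration is good to about 2 mm. A picture is of the moment at which its call begins. calibration takes no time and is no camera call.
- finish_job(): hands the job in; it is judged then, once.
Trained networks look in the newest picture that a camera, given by its name, has taken for a name from the list of things; names that differ only in an ending like _2 or _b are one class to them, and where a whole thing is asked for, a point or a joint stands for the part that bears it (a point fixed in the world has none). Each returns a list of dicts, best first, with "score" (0 to 1); they miss things now and then, are a little off and sometimes report something else, mostly with a low value. They report only what shows in the picture. A call takes as long as a camera call. They do not tell look-alikes from the thing itself.
- trace(camera, query): "mask" (400x640 bool, what is visible of it) and "pixel" ([column, row] in pixels, amid what is visible of it).
The state is a dict: "time": time; "q": joint angles; "qd": joint speeds; "joint_efforts": joint torques, N m; "eef_pos": TCP position; "eef_rot": TCP orientation; "force": force on the tool from outside, world axes, zero at the start; "ft_torque": the same for the moment, N m; "grip_width": finger opening in m; "finger_force": force on a finger pad.
Only numpy, scipy, OpenCV 4.12 (cv2) and the standard library are available. Lean on these libraries where they do the work, as an engineer would, in place of code of your own. Each camera call takes 0.05 s, during which the arm holds its last target. There are 200 camera calls.

## Working session

There is one attempt and no reset: what is moved stays moved. The work goes in short steps, Python scripts to look and compute and a tool call to move; the robot and the scene stay as the last step left them, time stands still between calls to the robot, and variables do not carry over. Pictures are saved under pics/ and viewed, at most 10 in all, crops included, and the job is handed in when it is done.

Besides the shell and the picture viewer there is one more tool, called after "Call:" as name(argument=value, ...), one argument or row to a line, values as JSON. arm_command: Moves the arm, as the interface text tells. Its arguments: {"type":"object","properties":{"increments":{"type":"array"}},"required":["increments"]}

```bash
mkdir -p pics; cat > h.py <<'E'
from bench import *
import numpy as np, cv2
def pts(cam, depth, mask=None):
    c=calibration(cam); v,u=np.nonzero((depth>0)&(mask if mask is not None else True))
    z=depth[v,u]; P=np.c_[(u-c['cx'])/c['fx']*z,(v-c['cy'])/c['fy']*z,z]
    return (P-np.array(c['t']))@np.array(c['R']), u, v
def proj(cam,X):
    c=calibration(cam); p=np.array(c['R'])@np.array(X)+np.array(c['t'])
    return c['fx']*p[0]/p[2]+c['cx'], c['fy']*p[1]/p[2]+c['cy']
E
python3 - <<'E'
from h import *
np.set_printoptions(precision=4,suppress=True)
s=get_state(); print({k:np.round(s[k],3) for k in s})
for n in("top","scene"):
    b,d=snapshot(n); cv2.imwrite(f"pics/{n}.png",b); np.save(n+"_d.npy",d); np.save(n+"_b.npy",b)
    c=calibration(n); print(n,c)
    for q in("rung","rack","rest","stand","tail_knob","tailstock"):
        for r in trace(n,q)[:4]:
            P,u,v=pts(n,d,r["mask"]); 
            print(q,round(r["score"],2),np.round(r["pixel"]),len(P),np.median(P,0) if len(P) else "",np.percentile(P,2,axis=0),np.percentile(P,98,axis=0))
E
```

```text
{'time': np.float64(0.0), 'q': array([-1.531,  0.182,  1.608, -0.   ,  1.354, -0.206]), 'qd': array([ 0.001, -0.001,  0.001,  0.002, -0.001,  0.   ]), 'joint_efforts': array([  0.002, -44.486, -35.133,  -0.   ,   0.009,  -0.   ]), 'eef_pos': array([ 0.14 , -0.557,  0.23 ]), 'eef_rot': array([ 0.992,  0.123,  0.   , -0.001]), 'force': array([0.321, 0.064, 0.11 ]), 'ft_torque': array([-0.028, -0.025, -0.002]), 'finger_force': np.float64(0.0), 'grip_width': np.float64(0.086)}
top {'fx': 412.9306204194362, 'fy': 412.9306204194362, 'cx': 322.80688364326085, 'cy': 202.32705185698896, 'R': array([[-0.026 , -0.9997,  0.0004],
       [-0.9983,  0.026 , -0.0527],
       [ 0.0527, -0.0017, -0.9986]]), 't': array([0.0066, 0.5311, 1.179 ])}
rung 0.88 [240. 289.] 683 [0.2877 0.2333 0.0245] [ 0.2281  0.1673 -0.0016] [0.346  0.3039 0.0311]
rung 0.7 [169. 269.] 593 [0.3558 0.4432 0.0251] [0.2775 0.4235 0.0145] [0.4403 0.4657 0.0309]
rung 0.61 [207. 202.] 261 [0.544  0.3185 0.05  ] [0.5157 0.2909 0.032 ] [0.573  0.3476 0.0554]
rung 0.34 [394. 184.] 407 [ 0.5757 -0.2006  0.1043] [ 0.5501 -0.2276  0.019
[... 1329 characters left out ...]
 0.5763 -0.4396  0.0204] [ 0.5324 -0.4919 -0.0005] [ 0.6399 -0.3856  0.049 ]
rack 0.61 [425. 176.] 1180 [0.605  0.3898 0.0732] [0.5282 0.3261 0.0056] [0.6659 0.4641 0.0818]
rest 0.82 [309. 183.] 657 [0.4385 0.0102 0.0111] [ 0.3912 -0.0507 -0.0022] [0.4703 0.0766 0.0482]
stand 0.74 [299. 224.] 2984 [ 0.6027 -0.1051  0.0233] [ 0.5434 -0.2899  0.0095] [0.6416 0.0794 0.1515]
tail_knob 0.61 [268. 227.] 330 [ 0.5927 -0.2144  0.1019] [ 0.5222 -0.2303  0.0034] [ 0.61   -0.1828  0.1535]
tail_knob 0.52 [190. 213.] 495 [ 0.3747 -0.4405  0.0179] [ 0.3314 -0.5459 -0.0006] [ 0.4112 -0.3721  0.0266]
tailstock 0.54 [267. 229.] 317 [ 0.5941 -0.2146  0.1026] [ 0.5556 -0.2304  0.0208] [ 0.6102 -0.1901  0.1536]
```

View pics/top.png

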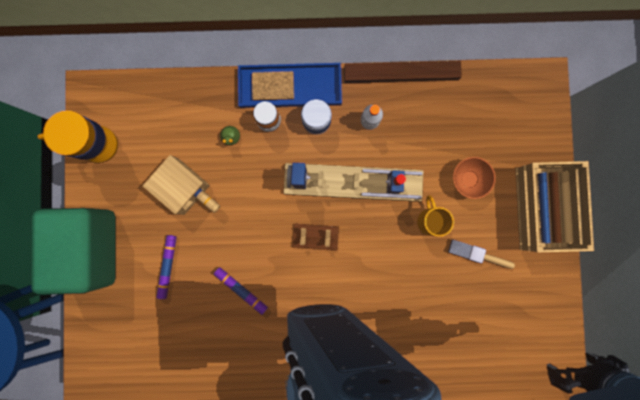

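```bash
python3 - <<'E'
from h import *
b=np.load("top_b.npy"); cv2.imwrite("pics/crop1.png",cv2.resize(b[100:250,130:330],None,fx=4,fy=4,interpolation=cv2.INTER_CUBIC))
E
```

```text
(no output)
```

View pics/crop1.png

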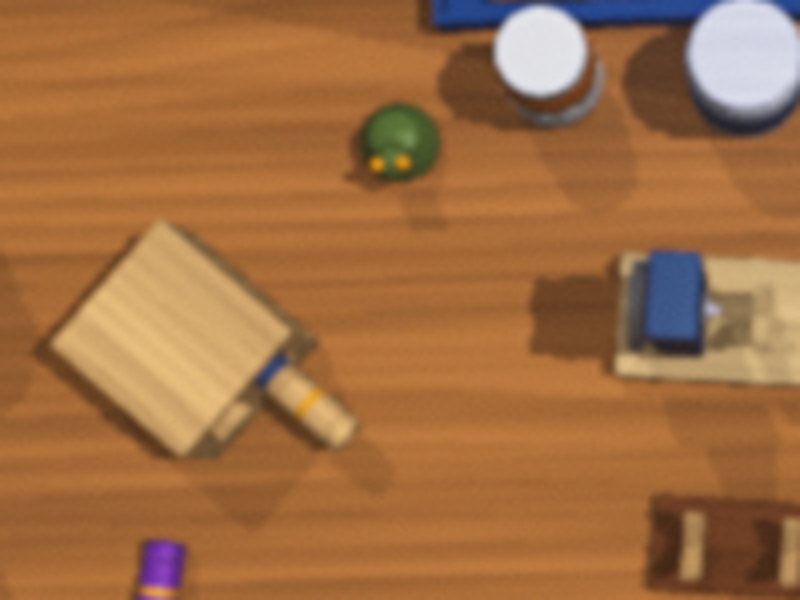

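The top picture shows the candidates for the rung: two purple look-alike rods at (240,289) and (167,267), and the pale stub with a mustard ring at (208,200) sticking out of the rack at (172,184). I choose the stub, and the crop confirms pale wood, a mustard ring and the start of the blue band. The rest is at (315,236), and the stand runs from (285,180) to (423,185) with the red knob at (400,179).

```bash
cat > meas.py <<'E'
from h import *
np.set_printoptions(precision=4,suppress=True)
def axis(P):
    c=np.median(P[:,:2],0); r=cv2.fitLine(P[:,:2].astype(np.float32),cv2.DIST_HUBER,0,.01,.01).ravel()
    d=r[:2]; t=(P[:,:2]-r[2:])@d; n=np.array([-d[1],d[0]]); o=(P[:,:2]-r[2:])@n
    return d,r[2:]+d*(np.percentile(t,1)+np.percentile(t,99))/2+n*(np.percentile(o,2)+np.percentile(o,98))/2, np.percentile(t,99)-np.percentile(t,1), np.percentile(o,98)-np.percentile(o,2)
def rect(P):
    Q=P[:,:2].astype(np.float32)
    return cv2.minAreaRect(Q*1000)
def box(P,x0,x1,y0,y1,z0,z1): 
    return P[(P[:,0]>x0)&(P[:,0]<x1)&(P[:,1]>y0)&(P[:,1]<y1)&(P[:,2]>z0)&(P[:,2]<z1)]
E
python3 - <<'E'
from meas import *
for n in("top","scene"):
    d=np.load(n+"_d.npy"); P,u,v=pts(n,d)
    print(n,"table z",np.median(box(P,.3,.5,-.2,-.1,-.05,.05)[:,2]))
    R=box(P,.48,.7,.28,.5,.066,.085); print("rack roof",rect(R),np.median(R,0))
    S=box(P,.5,.6,.27,.36,.034,.060); print("stub",axis(S),S[:,2].max(),len(S))
    B=box(P,.38,.49,-.07,.1,.003,.016); print("rest base",rect(B))
    B=box(P,.38,.49,-.07,.1,.03,.06); print("notches",rect(B),B[:,2].max())
    for s in (B[B[:,1]>.018],B[B[:,1]<.018]): print("  ",s.mean(0),np.percentile(s,[5,95],axis=0).ravel())
    B=box(P,.5,.67,-.33,.13,.012,.028); print("stand base",rect(B))
    B=box(P,.5,.67,-.02,.13,.135,.16); print("head",rect(B),B.mean(0))
    B=box(P,.5,.67,-.3,-.1,.135,.16); print("knob",rect(B),B.mean(0),len(B))
    B=box(P,.5,.67,-.3,-.1,.09,.115); print("tailblock",rect(B))
E
```

```text
top table z -0.0005254420152556661
rack roof ((589.0872192382812, 406.02886962890625), (122.35057067871094, 114.94386291503906), 47.97756576538086) [0.588  0.4048 0.0745]
stub (array([0.7457, 0.6663], dtype=float32), array([0.5482, 0.3176]), np.float64(0.07621191832777038), np.float64(0.041250323339550435)) 0.05996949041564844 291
rest base ((434.3988342285156, 14.950141906738281), (166.442138671875, 108.47032928466797), 89.92648315429688)
notches ((432.8197021484375, 18.057973861694336), (81.90174102783203, 45.42548751831055), 83.93331909179688) 0.05443257652650163
   [0.4357 0.0533 0.0419] [0.4149 0.0477 0.0328 0.4584 0.0597 0.0496]
   [ 0.4288 -0.0166  0.0414] [ 0.4078 -0.0222  0.0313  0.4506 -0.0104  0.0516]
stand base ((576.8392333984375, -105.64112854003906), (421.9998474121094, 114.97687530517578), 84.66787719726562)
head ((599.30029296875, 56.437538146972656), (34.016456604003906, 56.94187927246094), 87.86158752441406) [0.5989 0.0559 0.1487]
knob ((578.5675659179688, -207.50210571289062), (24.168947219848633, 24.589122772216797), 24.031036376953125) [ 0.5786 -0.2067  0.1482] 
[... 622 characters left out ...]
2188, 46.02047348022461), 81.9272232055664) 0.05244126176749413
   [0.4343 0.0493 0.0421] [0.4178 0.0435 0.0336 0.4581 0.0542 0.0514]
   [ 0.4274 -0.0203  0.0424] [ 0.4104 -0.0267  0.0317  0.4506 -0.0135  0.0505]
stand base ((582.8157958984375, -116.476318359375), (434.156005859375, 145.29505920410156), 87.08949279785156)
head ((602.8192138671875, 52.16374206542969), (36.52389907836914, 61.72886276245117), 86.39299011230469) [0.6047 0.0509 0.1489]
knob ((580.5846557617188, -211.6419677734375), (23.705324172973633, 25.53479766845703), 68.42678833007812) [ 0.582  -0.2122  0.1481] 58
tailblock ((548.6458129882812, -236.01231384277344), (142.72605895996094, 53.93083190917969), 30.74704933166504)
```

```bash
python3 - <<'E'
from meas import *
try: print("gpo",grip_point_offset)
except Exception as e:
    import bench; print([k for k in dir(bench) if k[0]!='_'])
for n in("top","scene"):
    d=np.load(n+"_d.npy"); P,u,v=pts(n,d)
    m=[r["mask"] for r in (snapshot(n),trace(n,"rung"))[1] if abs(r["pixel"][0]-(207 if n=="top" else 402))<8 and abs(r["pixel"][1]-(202 if n=="top" else 174))<8]
    if m:
        S,_,_=pts(n,d,m[0]); S=box(S,.48,.6,.27,.37,.042,.058); print("stub",len(S),axis(S),np.percentile(S[:,2],90))
        for a in range(41,53,1):
            w=np.array([-np.sin(np.radians(a)),np.cos(np.radians(a))]); o=S[:,:2]@w
            print(a,round(np.ptp(np.percentile(o,[3,97]))*1e3,1),end="; ")
    R=box(P,.48,.7,.28,.5,.07,.08)[:,:2]
    for a in range(44,52):
        t=np.radians(a);U=np.c_[R@[np.cos(t),np.sin(t)],R@[-np.sin(t),np.cos(t)]]
        q=np.percentile(U,[1.,99.],axis=0); print("\n",a,np.ptp(q,axis=0),q.mean(0)@np.array([[np.cos(t),np.sin(t)],[-np.sin(t),np.cos(t)]]),end="")
    print()
E
```

```text
gpo 0.0187
stub 240 (array([0.6659, 0.746 ], dtype=float32), array([0.5436, 0.3202]), np.float64(0.07261707982848895), np.float64(0.02436487798292962)) 0.053881197262321455
41 28.2; 42 27.7; 43 27.0; 44 25.8; 45 24.8; 46 24.2; 47 23.9; 48 23.8; 49 23.9; 50 24.3; 51 24.5; 52 24.6; 
 44 [0.1203 0.1138] [0.5884 0.4055]
 45 [0.1195 0.1133] [0.5887 0.4054]
 46 [0.1191 0.1124] [0.5888 0.4054]
 47 [0.1184 0.112 ] [0.5886 0.4052]
 48 [0.1185 0.112 ] [0.5887 0.4054]
 49 [0.1185 0.1118] [0.5888 0.4053]
 50 [0.1185 0.1122] [0.5889 0.4054]
 51 [0.1187 0.1127] [0.5889 0.4054]

 44 [0.1184 0.1186] [0.5909 0.4011]
 45 [0.118  0.1176] [0.591  0.4012]
 46 [0.1174 0.1168] [0.591  0.4012]
 47 [0.1174 0.1158] [0.5907 0.4012]
 48 [0.1175 0.1159] [0.5903 0.4014]
 49 [0.1177 0.1161] [0.5902 0.4014]
 50 [0.1172 0.116 ] [0.5902 0.4013]
 51 [0.1177 0.1167] [0.5906 0.4012]
```

```bash
cat > go.py <<'E'
from h import *
import sys
def go(x,y,z,yaw=None,n=1):
    s=get_state(); p=np.array(s["eef_pos"]); q=np.array(s["eef_rot"])
    from scipy.spatial.transform import Rotation as Ro
    R=Ro.from_quat(q).as_matrix(); psi=np.arctan2(R[1,0],R[0,0])
    turn=0 if yaw is None else -((yaw-psi+np.pi)%(2*np.pi)-np.pi)
    d=R.T@(np.array([x,y,z])-p)*1e3
    print("yaw",round(psi,4),"turn",round(turn,3),"tool mm total",np.round(d,1),"per",n,np.round(d/n,1), "t",s["time"],"pos",p.round(4),"F",np.round(s["force"],1))
if __name__=="__main__": 
    a=sys.argv[1:]; go(*map(float,a[:3]),yaw=float(a[3]),n=int(a[4]))
E
```

Call:
arm_command(
  increments=[
    [[1,0,0,0,-0.15],[1,0,0,0,-0.15],[1,0,0,0,-0.15],[1,0,0,0,-0.145]],
  ],
)

```text
time: 1.4
eef_pos: [0.1399, -0.5577, 0.2313]
eef_rot: [0.912, 0.41, -0.0, -0.0]
force: [0.3, -0.8, 0.7]
grip_width: 0.0857
finger_force: 0.0
```

```bash
python3 go.py .539 .312 .231 .841 18
```

```text
yaw 0.8457 turn 0.005 tool mm total [ 9.156e+02 -2.782e+02  3.000e-01] per 18 [ 50.9 -15.5   0. ] t 1.4 pos [ 0.1399 -0.5577  0.2313] F [ 0.3 -0.8  0.7]
```

Call:
arm_command(
  increments=[
    [[1,51,-15.5,0,0],[1,51,-15.5,0,0],[1,51,-15.5,0,0],[1,51,-15.5,0,0],[1,51,-15.5,0,0]],
  ],
)

```text
time: 2.02
eef_pos: [0.2527, -0.3145, 0.2314]
eef_rot: [0.913, 0.408, 0.0, 0.0]
force: [0.2, 0.6, -0.1]
grip_width: 0.0857
finger_force: 0.0
```

Call:
arm_command(
  increments=[
    [[1,51,-15.5,0,0],[1,51,-15.5,0,0],[1,51,-15.5,0,0],[1,51,-15.5,0,0],[1,51,-15.5,0,0]],
  ],
)

```text
time: 2.65
eef_pos: [0.3651, -0.0728, 0.2318]
eef_rot: [0.913, 0.408, 0.0, 0.001]
force: [0.9, -0.9, 0.6]
grip_width: 0.0855
finger_force: 0.0
```

```bash
python3 go.py .539 .312 .231 .841 8
```

```text
yaw 0.8405 turn -0.0 tool mm total [ 402.6 -127.2    0.7] per 8 [ 50.3 -15.9   0.1] t 2.65 pos [ 0.3651 -0.0728  0.2318] F [ 0.9 -0.9  0.6]
```

Call:
arm_command(
  increments=[
    [[1,50,-16,0,0],[1,50,-16,0,0],[1,50,-16,0,0],[1,50,-16,0,0],[1,50,-16,0,0]],
  ],
)

```text
time: 3.28
eef_pos: [0.4722, 0.1672, 0.2315]
eef_rot: [0.913, 0.408, 0.0, 0.0]
force: [0.2, -0.7, 0.6]
grip_width: 0.0854
finger_force: 0.0
```

Call:
arm_command(
  increments=[
    [[1,50,-16,0,0],[1,50,-16,0,0],[1,48,-16,0,0],[1,0,0,0,0]],
  ],
)

```text
time: 3.78
eef_pos: [0.5349, 0.3104, 0.2304]
eef_rot: [0.912, 0.41, -0.0, -0.0]
force: [-0.2, -1.1, -0.1]
grip_width: 0.0857
finger_force: 0.0
```

```bash
python3 go.py .539 .312 .08 .841 3
python3 - <<'E'
from meas import *
# where do cameras see the gripper? crop around TCP
for n in ("top",):
    b,d=snapshot(n); x,y=map(int,proj(n,[.539,.312,.06])); print(x,y)
    cv2.imwrite("pics/pre.png",cv2.resize(b[y-70:y+70,max(0,x-90):x+90],None,fx=4,fy=4,interpolation=cv2.INTER_CUBIC))
b,d=snapshot("scene"); x,y=map(int,proj("scene",[.539,.312,.06])); print(x,y)
cv2.imwrite("pics/pre2.png",cv2.resize(b[y-70:y+70,x-90:x+90],None,fx=4,fy=4,interpolation=cv2.INTER_CUBIC))
E
```

```text
yaw 0.844 turn 0.003 tool mm total [  3.9   2.1 150.4] per 3 [ 1.3  0.7 50.1] t 3.775 pos [0.5349 0.3104 0.2304] F [-0.2 -1.1 -0.1]
207 201
397 170
```

View pics/pre2.png

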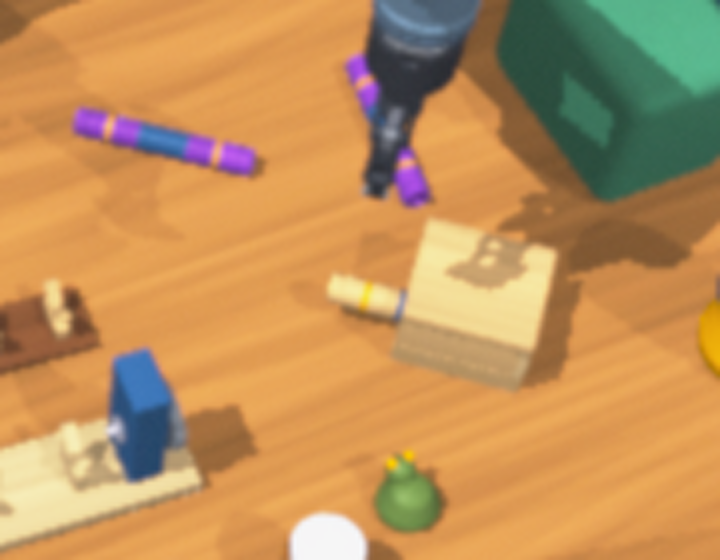

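The scene crop shows the gripper at crop (390,150), above the stub at (365,295), with the mustard ring and the edge of the blue band visible. I'm descending.

Call:
arm_command(
  increments=[
    [[1,2,1,50,0],[1,2,1,50,0],[1,0,0,50,0],[1,0,0,0,0]],
  ],
)

```text
time: 4.38
eef_pos: [0.5351, 0.3068, 0.0773]
eef_rot: [0.913, 0.407, -0.005, -0.0]
force: [0.1, -0.0, 0.5]
grip_width: 0.0856
finger_force: 0.0
```

```bash
python3 go.py .539 .312 .021 .841 2
```

```text
yaw 0.8394 turn -0.002 tool mm total [ 6.9 -0.3 56.2] per 2 [ 3.5 -0.2 28.1] t 4.375 pos [0.5351 0.3068 0.0773] F [ 0.1 -0.   0.5]
```

Call:
arm_command(
  increments=[
    [[1,2,0,28,0],[1,2,0,28,0],[1,0,0,0,0],[-1,0,0,0,0],[-1,0,0,0,0]],
  ],
)

```text
time: 5.0
eef_pos: [0.5429, 0.3126, 0.0278]
eef_rot: [0.913, 0.408, 0.002, 0.0]
force: [-0.9, -0.2, 0.4]
grip_width: 0.0514
finger_force: 0.0
```

Call:
arm_command(
  increments=[
    [[-1,0,0,0,0],[-1,0,0,0,0],[-1,0,0,0,0],[-1,0,0,0,0]],
  ],
)

```text
time: 5.5
eef_pos: [0.5419, 0.3123, 0.0259]
eef_rot: [0.913, 0.408, 0.001, 0.0]
force: [0.3, -0.8, 4.1]
grip_width: 0.0257
finger_force: 58.7
```

```bash
python3 go.py .539 .312 .021 .841 2
```

```text
yaw 0.8408 turn -0.0 tool mm total [-2.2 -1.9  4.9] per 2 [-1.1 -1.   2.4] t 5.5 pos [0.5419 0.3123 0.0259] F [ 0.3 -0.8  4.1]
```

The width of 25.7 mm on a 28 mm rod means the grip is about 5 mm too high, so I'm regripping lower.

Call:
arm_command(
  increments=[
    [[0,0,0,0,0],[0,0,0,0,0],[0,0,0,6,0],[0,0,0,0,0],[0,0,0,0,0]],
  ],
)

```text
time: 6.12
eef_pos: [0.5412, 0.3122, 0.019]
eef_rot: [0.913, 0.408, -0.0, -0.0]
force: [0.5, -0.2, -0.1]
grip_width: 0.0429
finger_force: 0.0
```

Call:
arm_command(
  increments=[
    [[-1,0,0,0,0],[-1,0,0,0,0],[-1,0,0,0,0],[-1,0,0,0,0]],
  ],
)

```text
time: 6.62
eef_pos: [0.5415, 0.3122, 0.0194]
eef_rot: [0.913, 0.408, 0.0, 0.0]
force: [0.3, -0.1, 0.9]
grip_width: 0.0264
finger_force: 58.8
```

```bash
python3 go.py .539 .312 .021 .841 2
```

```text
yaw 0.8407 turn -0.0 tool mm total [-1.9 -1.7 -1.6] per 2 [-0.9 -0.9 -0.8] t 6.625 pos [0.5415 0.3122 0.0194] F [ 0.3 -0.1  0.9]
```

Call:
arm_command(
  increments=[
    [[-1,0,0,-3,0],[-1,-10,0,0,0],[-1,-25,0,0,0],[-1,-30,0,0,0],[-1,-25,0,0,0]],
  ],
)

```text
time: 7.25
eef_pos: [0.4798, 0.244, 0.022]
eef_rot: [0.913, 0.408, -0.001, -0.0]
force: [-0.0, -0.3, -1.1]
grip_width: 0.0263
finger_force: 59.0
```

Call:
arm_command(
  increments=[
    [[-1,-25,0,0,0],[-1,-20,0,0,0],[-1,0,0,0,0]],
  ],
)

```text
time: 7.62
eef_pos: [0.4498, 0.2107, 0.022]
eef_rot: [0.913, 0.408, -0.001, -0.0]
force: [0.1, 0.9, -1.0]
grip_width: 0.0264
finger_force: 59.0
```

Call:
arm_command(
  increments=[
    [[-1,-5,0,-15,0],[-1,-5,0,-35,0],[-1,0,0,-40,0],[-1,0,0,-30,0],[-1,0,0,0,0]],
  ],
)

```text
time: 8.25
eef_pos: [0.4471, 0.205, 0.145]
eef_rot: [0.913, 0.408, 0.003, 0.001]
force: [0.9, 0.5, -1.2]
grip_width: 0.0262
finger_force: 59.1
```

```bash
python3 - <<'E'
from meas import *
s=get_state(); p=s["eef_pos"]; print(p)
f=np.array([.6667,.7454]); w=np.array([-f[1],f[0]]); c0=np.array(p[:2])
for n in("top","scene"):
    b,d=snapshot(n); P,u,v=pts(n,d)
    hsv=cv2.cvtColor(b,cv2.COLOR_BGR2HSV)[v,u]
    L=(P[:,:2]-c0)@f; O=(P[:,:2]-c0)@w
    k=(L>.02)&(L<.19)&(abs(O)<.03)&(P[:,2]>.1)&(P[:,2]<.2)
    S=P[k]; bl=k&(hsv[:,0]>95)&(hsv[:,0]<130)&(hsv[:,1]>90)
    print(n,len(S),axis(S),"L",np.percentile(L[k],[1,50,99]),"O",np.percentile(O[k],[3,50,97]),"top z",np.percentile(S[:,2],[50,90]),"blue L",np.percentile(L[bl],[3,50,97]) if bl.sum() else 0, "O",np.percentile(O[bl],[3,97]))
    for a in(.04,.08,.12): 
        q=k&(abs(L-a)<.02); print(a,np.percentile(P[q][:,2],[80,95]))
    x,y=map(int,proj(n,[p[0]+.05,p[1]+.05,.15]))
    cv2.imwrite(f"pics/held_{n}.png",cv2.resize(b[max(0,y-50):y+50,x-65:x+65],None,fx=5,fy=5,interpolation=cv2.INTER_CUBIC))
E
```

```text
[0.4471 0.205  0.145 ]
top 324 (array([0.6215, 0.7834], dtype=float32), array([0.521 , 0.2884]), np.float64(0.07632964765624566), np.float64(0.02682748037418302)) L [0.0738 0.1139 0.1494] O [-0.012  -0.0014  0.0139] top z [0.1757 0.1792] blue L [0.0722 0.0781 0.0817] O [-0.0108  0.0024]Traceback (most recent call last):
  File "<stdin>", line 12, in <module>
    return _quantile_unchecked(
        a, q, axis, out, overwrite_input, method, keepdims, weights)
    return _ureduce(a,
                    func=_quantile_ureduce_func,
    ...<5 lines>...
                    overwrite_input=overwrite_input,
                    method=method)
    r = func(a, **kwargs)
    result = _quantile(arr,
                       quantiles=q,
    ...<2 lines>...
                       out=out,
                       weights=wgt)
    slices_having_nans = np.isnan(arr[-1, ...])
                                  ~~~^^^^^^^^^
IndexError: index -1 is out of bounds for axis 0 with size 0
```

```bash
cat > held.py <<'E'
from meas import *
import sys
def held(yaw,lo,hi,pic=None,zr=(.02,.035)):
    s=get_state(); p=np.array(s["eef_pos"]); zc=p[2]+.0187
    f=np.array([np.cos(yaw),np.sin(yaw)]); w=np.array([-f[1],f[0]]); print(s["time"],p)
    for n in("top","scene"):
        b,d=snapshot(n); P,u,v=pts(n,d)
        L=(P[:,:2]-p[:2])@f; O=(P[:,:2]-p[:2])@w
        k=(L>lo)&(L<hi)&(abs(O)<.025)&(abs(P[:,2]-zc)<.03)
        if k.sum()<20: print(n,"few"); continue
        dd,c,ln,wd=axis(P[k]); print(n,k.sum(),"yaw",np.arctan2(dd[1],dd[0]),"L",np.percentile(L[k],[1,99]),"O",np.percentile(O[k],[3,50,97]))
        e=np.linspace(*np.percentile(L[k],[1,99]),5)
        print("  ridge",[ (round((a+c)/2,3),round(float(np.percentile(P[k&(L>=a)&(L<c)][:,2],90)),4), round(float(np.percentile(O[k&(L>=a)&(L<c)],[4,96]).mean()),4)) for a,c in zip(e[:-1],e[1:])])
        if pic:
            m=p[:2]+f*(lo+hi)/2; x,y=map(int,proj(n,[m[0],m[1],zc]))
            cv2.imwrite(f"pics/{pic}_{n}.png",cv2.resize(b[max(0,y-50):y+50,max(0,x-65):x+65],None,fx=5,fy=5,interpolation=cv2.INTER_CUBIC))
E
python3 -c "
from held import *
held(.841,.02,.19,'held')"
```

```text
8.3 [0.4457 0.2046 0.1431]
top 318 yaw 0.9053523 L [0.0748 0.1497] O [-0.012  -0.0014  0.0136]
  ridge [(np.float64(0.084), 0.1766, -0.0007), (np.float64(0.103), 0.1762, 0.0008), (np.float64(0.122), 0.1767, 0.0006), (np.float64(0.14), 0.1771, 0.0009)]
scene 293 yaw 0.832531 L [0.0223 0.1462] O [-0.0168 -0.008   0.0077]
  ridge [(np.float64(0.038), 0.1764, -0.0051), (np.float64(0.069), 0.1757, -0.005), (np.float64(0.1), 0.1764, -0.0046), (np.float64(0.131), 0.1771, -0.0038)]
```

View pics/held_scene.png

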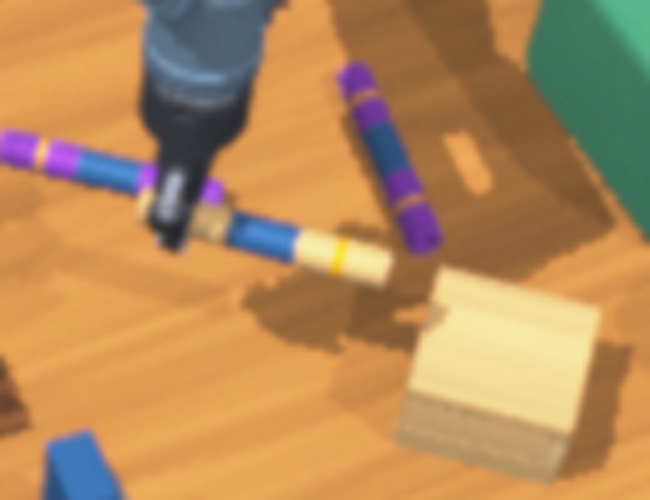

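The rung is held level and straight at about 29 mm from its end, from crop (170,210) to (390,268). The top camera agrees with the arm to within 1 mm.

Call:
arm_command(
  increments=[
    [[-1,0,0,0,-0.158],[-1,0,0,0,-0.158],[-1,0,0,0,-0.158],[-1,0,0,0,-0.157],[-1,0,0,0,0]],
  ],
)

```text
time: 9.02
eef_pos: [0.4437, 0.204, 0.1407]
eef_rot: [0.742, 0.671, -0.001, -0.001]
force: [0.1, -0.5, -1.0]
grip_width: 0.0264
finger_force: 59.1
```

```bash
python3 go.py .4271 -.0413 .09 1.472 6
```

```text
yaw 1.4703 turn -0.002 tool mm total [-245.7    8.2   50.8] per 6 [-41.    1.4   8.5] t 9.025 pos [0.4437 0.204  0.1407] F [ 0.1 -0.5 -1. ]
```

Call:
arm_command(
  increments=[
    [[-1,-40,1,3,0],[-1,-55,2,7,0],[-1,-55,2,10,0],[-1,-55,2,15,0],[-1,-40,1,15,0]],
  ],
)

```text
time: 9.65
eef_pos: [0.4279, -0.0423, 0.0914]
eef_rot: [0.743, 0.669, -0.0, -0.0]
force: [1.6, 0.2, -1.1]
grip_width: 0.0263
finger_force: 59.0
```

Call:
arm_command(
  increments=[
    [[-1,0,0,0,0],[-1,0,0,0,0]],
  ],
)

```text
time: 9.9
eef_pos: [0.4281, -0.0399, 0.0919]
eef_rot: [0.742, 0.67, -0.0, -0.001]
force: [0.7, 0.0, -0.0]
grip_width: 0.0262
finger_force: 59.1
```

```bash
python3 go.py .4271 -.0413 .0304 1.472 4; python3 -c "
from held import *
held(1.472,.015,.16)"
```

```text
yaw 1.4692 turn -0.003 tool mm total [-1.5 -0.8 61.5] per 4 [-0.4 -0.2 15.4] t 9.9 pos [ 0.4281 -0.0399  0.0919] F [ 0.7  0.  -0. ]
9.9 [ 0.4281 -0.0399  0.0919]
top 315 yaw 1.5056851 L [0.0425 0.1505] O [-0.0122  0.      0.0136]
  ridge [(np.float64(0.056), 0.1247, 0.0083), (np.float64(0.083), 0.1256, 0.0008), (np.float64(0.11), 0.1255, 0.0005), (np.float64(0.137), 0.1259, 0.0008)]
scene 274 yaw 1.4697344 L [0.0235 0.1469] O [-0.016  -0.0067  0.0093]
  ridge [(np.float64(0.039), 0.1271, -0.0029), (np.float64(0.07), 0.1286, -0.0045), (np.float64(0.101), 0.1292, -0.0033), (np.float64(0.131), 0.1277, -0.0047)]
```

Call:
arm_command(
  increments=[
    [[-1,0,0,20,0],[-1,0,0,20,0],[-1,0,0,10,0],[-1,0,0,5,0],[-1,0,0,0,0]],
  ],
)

```text
time: 10.62
eef_pos: [0.4286, -0.0401, 0.0374]
eef_rot: [0.741, 0.671, 0.0, 0.0]
force: [0.1, -0.7, -0.8]
grip_width: 0.0262
finger_force: 59.1
```

Call:
arm_command(
  increments=[
    [[-1,0,0,2.5,0],[-1,0,0,2,0],[-1,0,0,0,0]],
  ],
)

```text
time: 11.0
eef_pos: [0.4284, -0.0404, 0.0328]
eef_rot: [0.741, 0.671, 0.0, 0.0]
force: [-0.4, -0.3, -0.0]
grip_width: 0.0265
finger_force: 59.1
```

Call:
arm_command(
  increments=[
    [[-1,0,0,1,0],[-1,0,0,1,0],[-1,0,0,0,0]],
  ],
)

```text
time: 11.38
eef_pos: [0.4284, -0.0404, 0.0308]
eef_rot: [0.741, 0.671, -0.0, -0.0]
force: [-0.4, -0.2, -0.5]
grip_width: 0.0262
finger_force: 59.1
```

Call:
arm_command(
  increments=[
    [[-1,0,0,1,0],[-1,0,0,0,0]],
  ],
)

```text
time: 11.62
eef_pos: [0.4286, -0.0405, 0.0302]
eef_rot: [0.741, 0.671, -0.0, 0.0]
force: [-3.1, -0.2, 4.8]
grip_width: 0.0266
finger_force: 59.7
```

```bash
python3 -c "
from held import *
held(1.472,.015,.16,'rest')"
```

```text
11.625 [ 0.4286 -0.0405  0.0302]
top 319 yaw 1.4807895 L [0.0416 0.1513] O [-0.0156  0.0008  0.0183]
  ridge [(np.float64(0.055), 0.064, 0.0098), (np.float64(0.083), 0.0654, 0.0012), (np.float64(0.11), 0.0653, 0.001), (np.float64(0.138), 0.0656, 0.0009)]
scene 301 yaw 1.4897736 L [0.0176 0.1457] O [-0.0196 -0.0071  0.0103]
  ridge [(np.float64(0.034), 0.0674, -0.0054), (np.float64(0.066), 0.068, -0.0024), (np.float64(0.098), 0.0668, -0.0043), (np.float64(0.13), 0.0679, -0.0016)]
```

View pics/rest_scene.png

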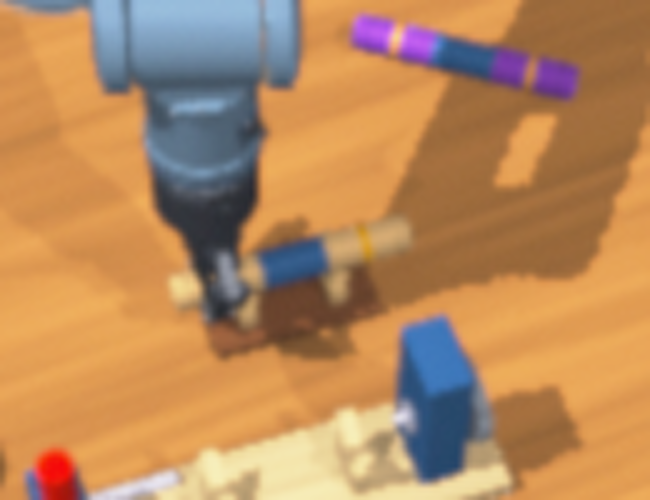

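The crop shows the rung lying in both notches, at (245,290) and (340,280). Force at 4.8 N confirms contact, so I'm releasing.

Call:
arm_command(
  increments=[
    [[0.3,0,0,0,0],[0.3,0,0,0,0],[0.3,0,0,0,0],[0.3,0,0,0,0]],
  ],
)

```text
time: 12.22
eef_pos: [0.4284, -0.0404, 0.0297]
eef_rot: [0.741, 0.671, -0.0, -0.0]
force: [0.1, -0.8, 0.5]
grip_width: 0.0555
finger_force: 0.0
```

Call:
arm_command(
  increments=[
    [[0.3,0,0,-20,0],[0.3,0,0,-30,0],[0.3,0,0,-30,0],[0.3,0,0,0,0]],
  ],
)

```text
time: 12.72
eef_pos: [0.4303, -0.0411, 0.1119]
eef_rot: [0.741, 0.671, 0.001, 0.002]
force: [0.6, 0.6, -0.7]
grip_width: 0.0555
finger_force: 0.0
```

```bash
python3 - <<'E'
from meas import *
s=get_state();print(s["time"],s["eef_pos"],s["grip_width"])
for n in("top","scene"):
    b,d=snapshot(n); P,u,v=pts(n,d)
    hsv=cv2.cvtColor(b,cv2.COLOR_BGR2HSV)[v,u]
    k=(P[:,0]>.39)&(P[:,0]<.48)&(P[:,1]>-.11)&(P[:,1]<.15)&(P[:,2]>.05)&(P[:,2]<.075)
    bl=k&(hsv[:,0]>95)&(hsv[:,0]<130)&(hsv[:,1]>90)
    print(n,k.sum(),axis(P[k]),np.percentile(P[k][:,2],90),"blue",bl.sum(),axis(P[bl]) if bl.sum()>10 else "")
E
```

```text
12.725 [ 0.4303 -0.0411  0.1119] 0.05548460887594601
top 272 (array([0.0729, 0.9973], dtype=float32), array([0.4364, 0.0555]), np.float64(0.110631171585098), np.float64(0.026286591920789505)) 0.06503344543100882 blue 18 (array([0.029 , 0.9996], dtype=float32), array([0.4362, 0.0196]), np.float64(0.044172124262975135), np.float64(0.014499012796012461))
scene 328 (array([0.0746, 0.9972], dtype=float32), array([0.4366, 0.0172]), np.float64(0.1758930014702394), np.float64(0.03000511884073461)) 0.06690061890716997 blue 70 (array([0.1195, 0.9928], dtype=float32), array([0.4399, 0.018 ]), np.float64(0.039637186005153535), np.float64(0.02191823237516878))
```

```bash
python3 go.py .434 .020 .031 1.495 4
```

```text
yaw 1.4718 turn -0.023 tool mm total [60.6 -0.3 78.5] per 4 [15.2 -0.1 19.6] t 12.825 pos [ 0.4283 -0.0403  0.1095] F [-0.1  0.4 -0.4]
```

Call:
arm_command(
  increments=[
    [[0.3,30,0,0,-0.023],[0.3,30,0,0,0],[0.3,0,0,20,0],[0.3,0,0,20,0],[0.3,0,0,0,0]],
  ],
)

```text
time: 13.45
eef_pos: [0.4312, 0.02, 0.0673]
eef_rot: [0.733, 0.68, -0.002, -0.003]
force: [-0.2, 0.5, 0.5]
grip_width: 0.0555
finger_force: 0.0
```

```bash
python3 go.py .434 .020 .031 1.495 4
```

```text
yaw 1.495 turn -0.0 tool mm total [ 0.2  3.  36.3] per 4 [0.  0.8 9.1] t 13.45 pos [0.4312 0.02   0.0673] F [-0.2  0.5  0.5]
```

Call:
arm_command(
  increments=[
    [[0.3,0,1.5,12,0],[0.3,0,0,12,0],[0.3,0,0,10,0],[0.3,0,0,0,0],[0.3,0,0,0,0]],
  ],
)

```text
time: 14.08
eef_pos: [0.4354, 0.0192, 0.0359]
eef_rot: [0.733, 0.68, 0.0, 0.0]
force: [0.1, 0.7, 0.3]
grip_width: 0.0556
finger_force: 0.0
```

Down another 5 mm, a small sideways trim, then close.

Call:
arm_command(
  increments=[
    [[0.3,0,-1.2,5,0],[0.3,0,0,0,0],[-1,0,0,0,0],[-1,0,0,0,0],[-1,0,0,0,0]],
  ],
)

```text
time: 14.7
eef_pos: [0.4344, 0.0193, 0.0312]
eef_rot: [0.734, 0.68, 0.0, 0.0]
force: [0.3, 0.3, 4.0]
grip_width: 0.0263
finger_force: 58.7
```

Call:
arm_command(
  increments=[
    [[-1,0,0,0,0],[-1,0,0,0,0]],
  ],
)

```text
time: 14.95
eef_pos: [0.4345, 0.0193, 0.0312]
eef_rot: [0.733, 0.68, 0.0, 0.0]
force: [-0.5, 0.9, 5.5]
grip_width: 0.0267
finger_force: 58.8
```

Call:
arm_command(
  increments=[
    [[-1,0,0,-10,0],[-1,0,0,-25,0],[-1,0,0,-35,0],[-1,0,0,-35,0],[-1,0,0,-30,0]],
  ],
)

```text
time: 15.58
eef_pos: [0.4336, 0.0194, 0.1672]
eef_rot: [0.733, 0.68, -0.0, 0.0]
force: [0.5, 0.2, -0.3]
grip_width: 0.0264
finger_force: 59.0
```

```bash
python3 - <<'E'
from held import *
held(1.495,-.11,.11)
for n in("top","scene"):
    b,d=snapshot(n); P,u,v=pts(n,d); P=P[P[:,0]>.5]
    B=box(P,.5,.67,-.02,.13,.138,.16); print(n,"head",B[:,:2].mean(0),rect(B))
    B=box(P,.5,.67,-.3,-.1,.138,.16); print("knob",B[:,:2].mean(0))
    # V supports (z 45..85) between
    B=box(P,.54,.65,-.14,.03,.04,.095); B=B[(B[:,1]>-.125)]; k=B[:,1]>-.05
    for s in(B[k],B[~k]):
        if len(s)>5: print("V",len(s),np.percentile(s,[5,50,95],axis=0))
    B=box(P,.52,.66,-.32,.12,.014,.026); y=np.array([.078,.997]); x=np.array([.997,-.078])
    a=B[:,:2]@y; o=B[:,:2]@x; 
    for lo in np.arange(-.26,.05,.05):
        q=(a>lo)&(a<lo+.05)
        if q.sum()>20: print(round(lo,2),np.percentile(o[q],[2,98]),end=" ")
    print("along",np.percentile(a,[.5,99.5]))
E
```

```text
15.575 [0.4336 0.0194 0.1672]
top few
scene 364 yaw 1.4771799 L [-0.0903  0.0876] O [-0.0187 -0.0082  0.0103]
  ridge [(np.float64(-0.068), 0.2058, -0.0035), (np.float64(-0.024), 0.2062, -0.003), (np.float64(0.021), 0.2061, -0.0079), (np.float64(0.065), 0.2058, -0.0058)]
top head [0.5994 0.0559] ((599.209716796875, 56.23052215576172), (33.8485221862793, 56.917537689208984), 88.6449203491211)
knob [ 0.5788 -0.2069]
V 77 [[ 0.5753 -0.0069  0.0544]
 [ 0.5975 -0.0009  0.0642]
 [ 0.6154  0.0049  0.0731]]
V 80 [[ 0.5678 -0.1066  0.046 ]
 [ 0.589  -0.0997  0.0629]
 [ 0.6068 -0.0939  0.0718]]
-0.26 [0.5503 0.6369] -0.21 [0.5492 0.638 ] -0.16 [0.5496 0.6374] -0.11 [0.5501 0.6366] -0.06 [0.5503 0.6367] -0.01 [0.5503 0.6367] 0.04 [0.5501 0.6369] along [-0.2478  0.1486]
scene head [0.6047 0.051 ] ((602.9247436523438, 51.82584762573242), (35.36378479003906, 62.73249053955078), 83.33699035644531)
knob [ 0.5821 -0.212 ]
V 67 [[ 0.5773 -0.0114  0.0452]
 [ 0.5928 -0.0053  0.0614]
 [ 0.6175  0.0255  0.0777]]
V 63 [[ 0.5683 -0.111   0.0417]
 [ 0.5865 -0.1051  0.0616]
 [ 0.6088 -0.0983  0.0755]]
-0.26 [0.5515 0.6395] -0.21 [0.5519 0.6405] -0.16 [0.555  0.6404] -0.11 [0.552  0.6402] -0.06 [0.5546 0.6397] -0.01 [0.5524 0.6398] 0.04 [0.5529 0.6396] along [-0.2516  0.1427]
```

```bash
python3 go.py .5904 -.0715 .167 1.4927 4
```

```text
yaw 1.495 turn 0.002 tool mm total [-78.7 163.1  -1.1] per 4 [-19.7  40.8  -0.3] t 15.775 pos [0.4338 0.0194 0.1658] F [-0.4 -0.2 -1.4]
```

Call:
arm_command(
  increments=[
    [[-1,-20,40,0,0.002],[-1,-20,42,0,0],[-1,-20,42,0,0],[-1,-19,39,0,0],[-1,0,0,0,0]],
  ],
)

```text
time: 16.4
eef_pos: [0.5908, -0.0734, 0.1631]
eef_rot: [0.735, 0.678, -0.001, -0.001]
force: [-0.7, 0.4, -1.4]
grip_width: 0.0265
finger_force: 59.3
```

Call:
arm_command(
  increments=[
    [[-1,0,0,20,0],[-1,0,0,25,0],[-1,0,0,15,0],[-1,0,0,0,0],[-1,0,0,0,0]],
  ],
)

```text
time: 17.02
eef_pos: [0.5907, -0.072, 0.1065]
eef_rot: [0.734, 0.679, 0.0, 0.0]
force: [-0.0, 0.5, -1.6]
grip_width: 0.0262
finger_force: 59.3
```

```bash
python3 go.py .5904 -.0715 .0552 1.4927 4;  python3 -c "
from held import *
held(1.4927,-.11,.11,'st')"
```

```text
yaw 1.493 turn 0.0 tool mm total [ 0.5 -0.3 51.3] per 4 [ 0.1 -0.1 12.8] t 17.025 pos [ 0.5907 -0.072   0.1065] F [-0.   0.5 -1.6]
17.025 [ 0.5907 -0.072   0.1065]
top 100 yaw 1.3159132 L [0.0281 0.0919] O [-0.0097  0.0061  0.0141]Traceback (most recent call last):
  File "<string>", line 3, in <module>
    held(1.4927,-.11,.11,'st')
    ~~~~^^^^^^^^^^^^^^^^^^^^^^
  File "held.py", line 13, in held
    print("  ridge",[ (round((a+c)/2,3),round(float(np.percentile(P[k&(L>=a)&(L<c)][:,2],90)),4), round(float(np.percentile(O[k&(L>=a)&(L<c)],[4,96]).mean()),4)) for a,c in zip(e[:-1],e[1:])])
                                                    ~~~~~~~~~~~~~^^^^^^^^^^^^^^^^^^^^^^^^^^^
    return _quantile_unchecked(
        a, q, axis, out, overwrite_input, method, keepdims, weights)
    return _ureduce(a,
                    func=_quantile_ureduce_func,
    ...<5 lines>...
                    overwrite_input=overwrite_input,
                    method=method)
    r = func(a, **kwargs)
    result = _quantile(arr,
                       quantiles=q,
    ...<2 lines>...
                       out=out,
                       weights=wgt)
    slices_having_nans = np.isnan(arr[-1, ...])
                                  ~~~^^^^^^^^^
IndexError: index -1 is out of bounds for axis 0 with size 0
```

```bash
python3 - <<'E'
from h import *
b,d=snapshot("scene"); x,y=map(int,proj("scene",[.59,-.07,.1]))
cv2.imwrite("pics/st.png",cv2.resize(b[y-50:y+60,x-65:x+65],None,fx=5,fy=5,interpolation=cv2.INTER_CUBIC))
E
```

```text
(no output)
```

View pics/st.png

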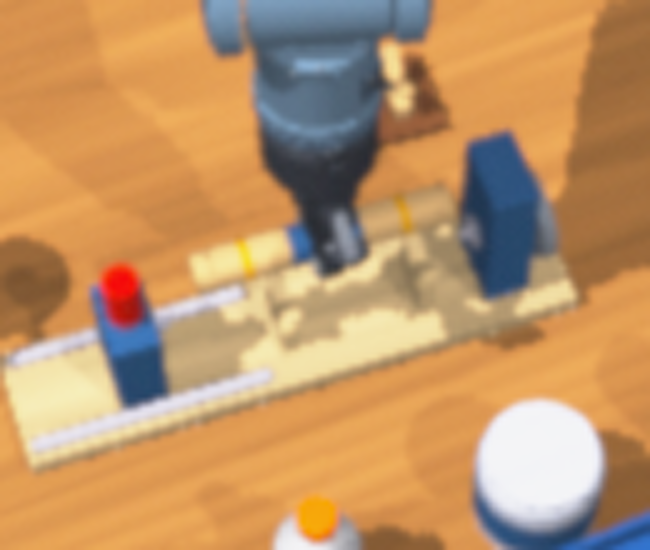

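The crop shows the rung from (190,268) to (455,205), level above the V supports, with gaps to the tailstock (red knob at (122,290)) and to the headstock cone at (468,235). I'm lowering it.

Call:
arm_command(
  increments=[
    [[-1,0,0,15,0],[-1,0,0,15,0],[-1,0,0,10,0],[-1,0,0,4,0],[-1,0,0,0,0]],
  ],
)

```text
time: 17.75
eef_pos: [0.5902, -0.072, 0.0613]
eef_rot: [0.734, 0.679, -0.0, -0.0]
force: [-0.1, -0.2, -0.6]
grip_width: 0.0264
finger_force: 59.3
```

Call:
arm_command(
  increments=[
    [[-1,0,0,2,0],[-1,0,0,1,0],[-1,0,0,0,0]],
  ],
)

```text
time: 18.12
eef_pos: [0.5905, -0.0721, 0.059]
eef_rot: [0.734, 0.679, 0.0, 0.0]
force: [-0.6, -0.4, -0.6]
grip_width: 0.0262
finger_force: 59.3
```

Call:
arm_command(
  increments=[
    [[-1,0,0,1,0],[-1,0,0,1,0],[-1,0,0,1,0],[-1,0,0,0,0]],
  ],
)

```text
time: 18.62
eef_pos: [0.5909, -0.0722, 0.0562]
eef_rot: [0.734, 0.679, 0.0, 0.001]
force: [0.9, 0.4, 1.4]
grip_width: 0.0262
finger_force: 59.4
```

Call:
arm_command(
  increments=[
    [[-1,0,0,1,0],[-1,0,0,0,0],[-1,0,0,0,0]],
  ],
)

```text
time: 19.0
eef_pos: [0.5913, -0.0723, 0.0557]
eef_rot: [0.734, 0.679, 0.0, 0.001]
force: [1.6, 0.8, 5.6]
grip_width: 0.0264
finger_force: 59.8
```

Contact at the expected height. I'm releasing and going up.

Call:
arm_command(
  increments=[
    [[0.3,0,0,0,0],[0.3,0,0,0,0],[0.3,0,0,0,0],[0.3,0,0,0,0]],
  ],
)

```text
time: 19.5
eef_pos: [0.5901, -0.072, 0.0545]
eef_rot: [0.734, 0.679, -0.0, -0.0]
force: [0.1, -0.5, -0.3]
grip_width: 0.0553
finger_force: 0.0
```

Call:
arm_command(
  increments=[
    [[0.3,0,0,-20,0],[0.3,0,0,-40,0],[0.3,0,0,-40,0],[0.3,0,0,-30,0],[0.3,0,0,0,0]],
  ],
)

```text
time: 20.12
eef_pos: [0.5926, -0.0727, 0.1895]
eef_rot: [0.734, 0.679, 0.002, 0.003]
force: [0.1, 0.5, -0.1]
grip_width: 0.0555
finger_force: 0.0
```

```bash
python3 - <<'E'
from meas import *
s=get_state();print(s["time"],s["eef_pos"],s["grip_width"])
for n in("scene",):
    b,d=snapshot(n); P,u,v=pts(n,d)
    S=box(P,.55,.64,-.18,.03,.075,.1); print(n,len(S),axis(S),np.percentile(S[:,2],90))
E
python3 go.py .5793 -.2075 .175 1.4927 3
```

```text
20.125 [ 0.5926 -0.0727  0.1895] 0.055501988464383686
scene 398 (array([0.0763, 0.9971], dtype=float32), array([ 0.5924, -0.0727]), np.float64(0.17710312767055977), np.float64(0.029604368364487214)) 0.09123587343590872
yaw 1.4928 turn 0.0 tool mm total [-135.7   -1.5   12.2] per 3 [-45.2  -0.5   4.1] t 20.175 pos [ 0.5913 -0.0723  0.1871] F [-0.1  0.3 -0.4]
```

Call:
arm_command(
  increments=[
    [[0.3,-45,0,0,0],[0.3,-45,-1,0,0],[0.3,-45,0,0,0],[0.3,0,0,0,0],[0.3,0,0,0,0]],
  ],
)

```text
time: 20.8
eef_pos: [0.5781, -0.206, 0.1835]
eef_rot: [0.734, 0.679, -0.0, -0.001]
force: [0.6, 0.2, -0.4]
grip_width: 0.0558
finger_force: 0.0
```

```bash
python3 go.py .5793 -.2075 .113 1.4927 3
```

```text
yaw 1.4922 turn -0.001 tool mm total [-1.5  1.5 70.5] per 3 [-0.5  0.5 23.5] t 20.8 pos [ 0.5781 -0.206   0.1835] F [ 0.6  0.2 -0.4]
```

Call:
arm_command(
  increments=[
    [[0.3,-1.5,1,25,0],[0.3,0,0,25,0],[0.3,0,0,15,0],[0.3,0,0,0,0],[0.3,0,0,0,0]],
  ],
)

```text
time: 21.42
eef_pos: [0.5804, -0.208, 0.1207]
eef_rot: [0.734, 0.679, 0.0, 0.001]
force: [1.4, 0.2, -0.3]
grip_width: 0.0554
finger_force: 0.0
```

Call:
arm_command(
  increments=[
    [[0.3,0,0,2,0],[-1,0,0,0,0],[-1,0,0,0,0],[-1,0,0,0,0],[-1,0,0,0,0]],
  ],
)

```text
time: 22.05
eef_pos: [0.5807, -0.2084, 0.1186]
eef_rot: [0.734, 0.679, 0.001, 0.001]
force: [5.8, 0.6, 2.1]
grip_width: 0.0247
finger_force: 59.2
```

Call:
arm_command(
  increments=[
    [[-1,5,0.5,0,0],[-1,8,0,0,0],[-1,8,0,0,0],[-1,6,0,0,0],[-1,0,0,0,0]],
  ],
)

```text
time: 22.68
eef_pos: [0.583, -0.1801, 0.1185]
eef_rot: [0.734, 0.679, 0.001, 0.0]
force: [4.0, 0.2, 5.5]
grip_width: 0.0247
finger_force: 59.8
```

Call:
arm_command(
  increments=[
    [[-1,4,0,0,0],[-1,4,0,0,0],[-1,4,0,0,0],[-1,3,0,0,0],[-1,0,0,0,0]],
  ],
)

```text
time: 23.3
eef_pos: [0.5842, -0.1659, 0.1185]
eef_rot: [0.734, 0.679, 0.0, 0.001]
force: [2.5, -1.9, 5.7]
grip_width: 0.0244
finger_force: 59.8
```

```bash
python3 go.py .5842 -.1585 .1186 1.4927 1; python3 - <<'E'
from meas import *
b,d=snapshot("scene"); P,u,v=pts("scene",d)
S=box(P,.55,.64,-.14,.036,.075,.1); print(len(S),axis(S),np.percentile(S[:,2],90))
x,y=map(int,proj("scene",[.59,-.07,.1]))
cv2.imwrite("pics/push.png",cv2.resize(b[y-50:y+60,x-65:x+65],None,fx=5,fy=5,interpolation=cv2.INTER_CUBIC))
E
```

```text
yaw 1.4932 turn 0.001 tool mm total [ 7.4 -0.5 -0.1] per 1 [ 7.4 -0.5 -0.1] t 23.3 pos [ 0.5842 -0.1659  0.1185] F [ 2.5 -1.9  5.7]
401 (array([0.081 , 0.9967], dtype=float32), array([ 0.5957, -0.0507]), np.float64(0.1730540784262587), np.float64(0.03180063914167091)) 0.09064549530666946
```

View pics/push.png

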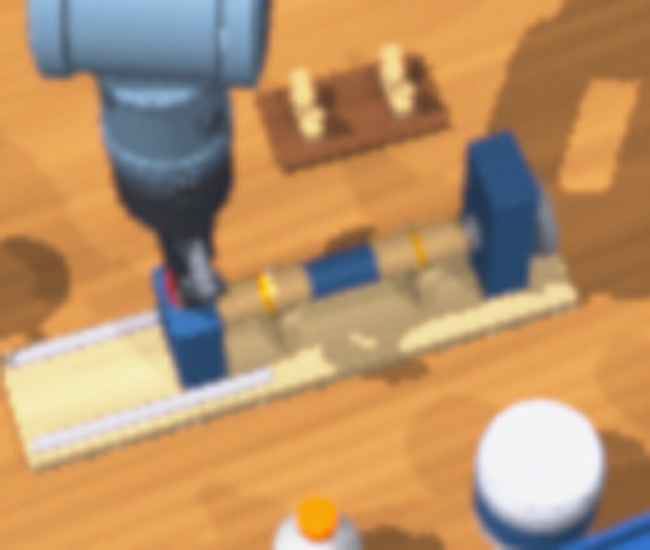

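The crop shows the tailstock against the rung's near end at (222,300). The far end is at (470,235), just entering the headstock cone, with a few mm left to go. I'll push in small steps and watch the force.

Call:
arm_command(
  increments=[
    [[-1,1.5,0,0,0],[-1,1.5,0,0,0],[-1,1.5,0,0,0],[-1,0,0,0,0]],
  ],
)

```text
time: 23.85
eef_pos: [0.5845, -0.1617, 0.1185]
eef_rot: [0.734, 0.679, 0.0, 0.001]
force: [3.4, -3.1, 5.5]
grip_width: 0.0244
finger_force: 59.8
```

Call:
arm_command(
  increments=[
    [[-1,1,0,0,0],[-1,1,0,0,0],[-1,0,0,0,0]],
  ],
)

```text
time: 24.22
eef_pos: [0.5846, -0.1598, 0.1185]
eef_rot: [0.734, 0.679, 0.0, 0.001]
force: [3.9, -2.4, 6.2]
grip_width: 0.0247
finger_force: 59.8
```

Call:
arm_command(
  increments=[
    [[-1,1,0,0,0],[-1,1,0,0,0],[-1,0,0,0,0]],
  ],
)

```text
time: 24.6
eef_pos: [0.5847, -0.158, 0.1185]
eef_rot: [0.734, 0.679, 0.0, 0.001]
force: [3.1, -5.4, 5.0]
grip_width: 0.0247
finger_force: 59.7
```

Call:
arm_command(
  increments=[
    [[-1,1,0,0,0],[-1,0,0,0,0]],
  ],
)

```text
time: 24.85
eef_pos: [0.5848, -0.158, 0.1185]
eef_rot: [0.734, 0.679, -0.0, 0.002]
force: [3.3, -8.4, 4.1]
grip_width: 0.0246
finger_force: 59.6
```

Call:
arm_command(
  increments=[
    [[-1,1.5,0,0,0],[-1,0,0,0,0]],
  ],
)

```text
time: 25.1
eef_pos: [0.5848, -0.158, 0.1185]
eef_rot: [0.734, 0.679, -0.001, 0.002]
force: [2.7, -13.6, 1.8]
grip_width: 0.0246
finger_force: 59.4
```

It stalls hard at the expected place (about 50 mm of travel, 13.6 N). I'm relaxing the push, releasing and retreating.

Call:
arm_command(
  increments=[
    [[-1,-2.5,0,0,0],[0.3,0,0,0,0],[0.3,0,0,0,0],[0.3,0,0,0,0],[0.3,0,0,0,0]],
  ],
)

```text
time: 25.72
eef_pos: [0.5838, -0.1574, 0.1174]
eef_rot: [0.734, 0.679, -0.0, -0.0]
force: [-1.0, 0.4, -0.2]
grip_width: 0.0557
finger_force: 0.0
```

Call:
arm_command(
  increments=[
    [[0.3,0,0,-20,0],[0.3,0,0,-40,0],[0.3,0,0,-30,0],[0.3,-30,-50,0,0],[0.3,-30,-50,0,0]],
  ],
)

```text
time: 26.35
eef_pos: [0.4794, -0.2105, 0.21]
eef_rot: [0.734, 0.68, 0.0, 0.002]
force: [0.4, -0.6, 0.0]
grip_width: 0.0555
finger_force: 0.0
```

Call:
arm_command(
  increments=[
    [[0.3,-30,-50,0,0],[0.3,-30,-50,0,0],[0.3,-30,-30,0,0],[0.3,0,0,0,0],[0.3,0,0,0,0]],
  ],
)

```text
time: 26.98
eef_pos: [0.3437, -0.2896, 0.2088]
eef_rot: [0.734, 0.679, 0.0, 0.001]
force: [0.9, 0.5, 0.0]
grip_width: 0.0553
finger_force: 0.0
```

```bash
python3 - <<'E'
from meas import *
print(get_state()["time"],get_state()["eef_pos"],get_state()["force"])
y0=np.array([.078,.997]); x0=np.array([.997,-.078])
for n,orig in(("top",(.5913,-.0506)),("scene",(.594,-.0552))):
    b,d=snapshot(n); P,u,v=pts(n,d)
    S=box(P,.55,.64,-.13,.033,.078,.1); dd,c,l,w=axis(S)
    K=box(P,.54,.64,-.21,-.11,.138,.16); H=box(P,.5,.67,-.02,.13,.138,.16)
    hsv=cv2.cvtColor(b,cv2.COLOR_BGR2HSV)[v,u]
    k=(hsv[:,0]>95)&(hsv[:,0]<130)&(hsv[:,1]>90)&(P[:,0]>.55)&(P[:,0]<.64)&(P[:,1]>-.11)&(P[:,1]<.01)&(P[:,2]>.07)&(P[:,2]<.1)
    o=np.array(orig)
    print(n,"rung dir",dd,"len",l,"mid local",(c-o)@x0,(c-o)@y0,"z",np.percentile(S[:,2],90),"knob local y",(K[:,:2].mean(0)-o)@y0,"head-knob",(H[:,:2].mean(0)-K[:,:2].mean(0))@y0,
      "band local",((P[k][:,:2]-o)@y0).min(),((P[k][:,:2]-o)@y0).max())
b=snapshot("scene")[0]; x,y=map(int,proj("scene",[.59,-.07,.1]))
cv2.imwrite("pics/fin.png",cv2.resize(b[y-50:y+60,x-65:x+65],None,fx=5,fy=5,interpolation=cv2.INTER_CUBIC))
E
```

```text
26.975 [ 0.3437 -0.2896  0.2088] [0.8999 0.5381 0.0104]
top rung dir [0.0838 0.9965] len 0.16040760880737762 mid local 0.0001518278313911825 0.0017973382050988126 z 0.08876284251706566 knob local y -0.10655713701652109 head-knob 0.2134322828034193 band local -0.021765759764205236 0.01994590110327513
scene rung dir [0.0693 0.9976] len 0.16062275885523725 mid local 0.00019688860929591468 0.006531602962784412 z 0.0916063365674415 knob local y -0.10727595342759635 head-knob 0.21400773573529847 band local -0.020185918105396557 0.02272270642157893
```

View pics/fin.png

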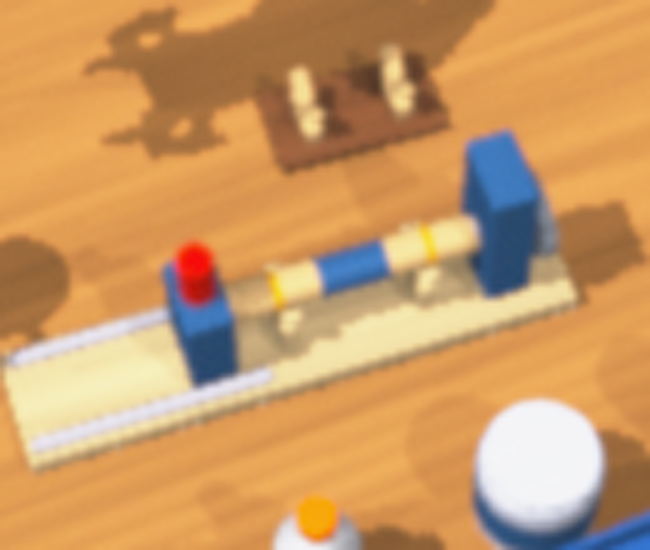

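The rung sits snugly between the two faces, from (232,295) to (478,238). The blue band is centred, and the knob-to-headstock spacing of about 214 mm matches q ≈ 0.070. The robot is clear, so I'm handing in.

```bash
python3 -c "
from bench import *
print(finish_job())"
```

```text
the job is handed in; nothing more can be done
None
```

I laid the rung in the rest and released it, then mounted it between the two centres with the tailstock pushed home, and handed the job in after about 27 s; the handing-in gave no verdict.

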